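Put the carving wax away by shape

ROBOT

A 6-joint arm with a two-finger parallel gripper is mounted at the origin on the work surface. World frame = base frame: x ahead of the robot, y to its left, z up, the work surface at z = 0. Lengths are in mm, angles in rad, forces in N, time in s.
With the tool pointing down it reaches from about 425 to 950 mm from the base axis. Payload 14.7 kg.
Tool frame: the origin (TCP) lies between the finger pads; the fingertips stand tcp_to_tips ahead of it and the grasp point (between the pads) lies 3 mm ahead of it (tcp_to_tips is the distance from the TCP to the fingertips, in mm); z points along the fingers, y is the line along which they close (so a half turn about z gives the same grasp; the last joint's range is limited). The gripper opens to 85 mm and grips with 20 to 120 N. Pads are 22 mm wide; open, the fingers measure 114 mm over their backs; the gripper's body (76 mm by 85 mm) begins 54 mm behind the grasp point. The pads swing forward as they close: fully open they stand 13 mm farther back than shut.
Start: joints at [-1.159, 0.48, 1.596, -0, 1.065, -0.047], TCP at [287.881, -582.766, 224.797] pointing down, gripper open.
Joint ranges: [-2.75, 2.75], [-0.82, 2.05], [0.23, 2.67], [-1.56, 4.7], [0.09, 2.69], [-2.92, 2.92]. Speed limits (rad/s): [1.89, 1.89, 2.39, 3.01, 3.01, 3.01].

INTERFACE

Orientations are given as a unit quaternion [x, y, z, w].
In Python, from rig import * gives the robot as it stands.
- The arm moves only by the tool play_rows, never from a script. Its argument "motion" is text: rows parted by semicolons, each of 4 numbers parted by spaces: the shift along the tool's x, y, z as a fraction of full scale, then the turn about the tool's z as a fraction of full scale. In form: x y z spin; .... A call has 1 to 8 rows; each row is the pose to reach, as a shift and turn from the pose commanded when the call began, along the tool's axes at that moment, turning the shorter way round; what a row does not reach only later rows make up. Full scale, the value 1, is 0.15 m for a shift and pi rad for a turn. A row lasts 1/8 s, in which the tool goes at most 62.5 mm and 10.7 degrees, less where a joint would pass 70% of its speed; a pose out of reach is approached as far as the arm can. A call with a number of a shift or a turn outside -1 to 1 is refused whole. A call with a gripper value outside its range is refused whole. "hand" is the opening in per cent of the stroke, from 0 (shut) to 100 (fully open), set as the call begins (left out, the last holds). The fingers move at their own pace and stop on an object; "squeeze" is the grip in N (left out, the last holds). Time passes only in rows, so rows that repeat a pose let the fingers close. It gives the time, the measured TCP pose, the force, the opening and the grip force at its end, in the units of the state.
- read_state(): the state, without advancing time (a new reading comes with each control period).
- get_image(name): name is "scene" or "top"; returns the picture (384x512x3 uint8, blue, green, red); there is no depth.
- get_calibration(name): a dict with "intrinsics" (3x3 intrinsics, pixels), "dist_coeffs" ([k1, k2, p1, p2, k3] as OpenCV has them; the pictures are not rectified), "rvec" (rotation vector, rad) and "tvec" (3), from world to camera coordinates, as OpenCV has them. Camera axes: x right, y down, z forward; pixel columns grow to the right and rows downward; lengths in mm; the calibration is good to about 2 mm. A picture is of the moment at which its call begins. get_calibration takes no time and is no camera call.
- sign_off(): hands the job in; it is judged then, once.
Trained networks look in the newest picture that a camera, given by its name, has taken for a name from the list of things; names that differ only in an ending like _2 or _b are one class to them, and where a whole thing is asked for, a point or a joint stands for the part that bears it (a point fixed in the world has none). Each returns a list of dicts, best first, with "conf" (0 to 1); they miss things now and then, are a little off and sometimes report something else, mostly with a low value. They report only what shows in the picture. A call takes as long as a camera call.
- boxes_of(camera, target): "bbox" ([left, top, right, bottom] in pixels, round what is visible of it).
- outline_of(camera, target): "region" (384x512 bool, what is visible of it) and "bbox" ([left, top, right, bottom] in pixels, round what is visible of it).
- spot_point(camera, target): "position" ([column, row] in pixels: a listed point, or the origin of a listed thing).
The state is a dict: "t": time; "q": joint angles; "joint_velocities": joint speeds; "effort": joint torques, N m; "ee_pos": TCP position; "tool_rot": TCP orientation; "ft_force": force on the tool from outside, world axes, zero at the start; "moment": the same for the moment, N m; "grip_width": opening from 0.0 (shut) to 1.0 (fully open); "gripper_force": force on a finger pad.
Only numpy, scipy, OpenCV 4.12 (cv2) and the standard library are available. Lean on these libraries where they do the work, as an engineer would, in place of code of your own. Each camera call takes 0.05 s, during which the arm holds its last target. There are 200 camera calls.

TASK

Clear the mixed pieces of blue carving wax off the jeweller's bench into their trays: the long slab flat in the long bay of the wooden tray and the short block flat in its short bay, the slender bar flat in the narrow aluminium trough, and both round ring tubes standing upright side by side in the round steel dish. Every piece must lie fully down on the floor of its own tray, not propped on a rim, and keep its top side up. Leave the glass jar and the wooden ring cone where they stand.

Things in the scene. Friction and masses are not known exactly. Their poses are not given: they have to be found in the camera images.
- long_slab: Rectangular slab of blue carving wax, the longer slab: 64 long (its y) x 40 wide (its x) x 28 high mm, about 70 g. Origin: centre of its underside, z up.
- short_slab: Nearly square short block of the same blue wax: 38 (its y) x 36 (its x) x 28 high mm, no hole. Origin: centre of its underside, z up.
- bar: Slender rectangular bar of the same blue wax: 96 long (its y) x 22 wide (its x) x 28 high mm. Origin: centre of its underside, z up.
- wide_tube: Thick round ring tube of the same blue wax standing on end: outer diameter 40, bore 19, 28 mm high. Origin: centre of its underside on the bore axis, z up along the bore.
- narrow_tube: Thin round ring tube of the same blue wax standing on end: outer diameter 30, bore 13, 28 mm high. Origin: centre of its underside on the bore axis, z up along the bore.
- bay_tray: Brown wooden tray fixed to the bench, 160 long (its y) x 68 wide (its x) mm, split by one cross wall into two bays. Floor 4 mm thick; walls 4 mm thick, tops 12 mm above the bench. Long bay: inside 88 (y) x 60 (x) mm, centre 32 mm from the origin towards the tray's -y. Short bay: inside 60 x 60 mm, centre 46 mm from the origin towards its +y. Origin: centre of its underside, z up.
- trough: Narrow aluminium open trough without divider, fixed to the bench: outside 128 long (its y) x 52 wide (its x) x 12 high mm, walls and floor 4 mm thick, inside 120 x 44 mm. Origin: centre of its underside, z up.
- dish: Round low steel dish fixed to the bench: outer diameter 132, rim 12 mm high, flat floor 4 mm thick and about 122 mm across inside. Origin: centre of its underside, z up.
- jar: Bystander: small amber glass jar with steel cap, 44 mm diameter, 55 mm high, loose, standing beyond the trays. Origin: centre of its underside.
- ring_stand: Bystander: small turned wooden ring cone on a round foot, foot 52 mm diameter, 62 mm high, loose, standing beyond the trays. Origin: centre of its underside.

How it is judged:
By the outcome, as a careful person would: the job done as asked, in the order asked, and still so for the second after the job is handed in, with the robot touching nothing.
It also fails if it takes over 106 s, if anything falls off the work surface, if the arm or the gripper's body presses on something with over 40 N, if the wrist force passes 120 N, or if a joint passes its speed limit or range.

## Working session

There is one attempt and no reset: what is moved stays moved. The work goes in short steps, Python scripts to look and compute and a tool call to move; the robot and the scene stay as the last step left them, time stands still between calls to the robot, and variables do not carry over. Pictures are saved under pics/ and viewed, at most 14 in all, crops included, and the job is handed in when it is done.

Besides the shell and the picture viewer there is one more tool, called after "Request:" by a JSON object that holds its "fn" and its "kwargs". play_rows: Moves the arm, as the interface text tells. Its arguments: {"type":"object","properties":{"motion":{"type":"string"},"hand":{"type":"number"},"squeeze":{"type":"number"}},"required":["motion"]}

```bash
ls; mkdir -p pics; python3 - <<'E'
from rig import *
import cv2
s=read_state();print(s)
for c in ["top","scene"]:
    cv2.imwrite(f"pics/{c}0.png",get_image(c)); k=get_calibration(c);print(c,k)
E
```

```text
pics
{'t': 0.0, 'q': array([-1.15856944e+00,  4.80858591e-01,  1.59686600e+00,  1.93918349e-05,
        1.06511158e+00, -4.65766076e-02]), 'joint_velocities': array([-9.16262741e-04,  5.16451542e-04, -1.38784234e-03, -2.28194856e-03,
       -3.49078748e-04, -8.73198139e-05]), 'effort': array([-8.43032067e-04, -9.50641537e+01, -4.30178332e+01,  1.42711792e-04,
        1.21849595e-02, -2.78877013e-05]), 'ee_pos': array([ 287.73754873, -582.3717253 ,  224.15797637]), 'tool_rot': array([ 9.73803490e-01,  2.27390359e-01, -1.04702254e-04, -6.12935374e-04]), 'ft_force': array([-0.42601309, -0.37180461, -0.33693416]), 'moment': array([0.00896224, 0.00146312, 0.01830956]), 'gripper_force': 0.0, 'grip_width': 0.9979907204136697}
top {'intrinsics': array([[454.12790256,   0.        , 257.62312539],
       [  0.        , 454.12790256, 187.71791904],
       [  0.        ,   0.        ,   1.        ]]), 'dist_coeffs': array([0.02252108, 0.        , 0.        , 0.        , 0.        ]), 'rvec': array([ 2.18836689, -2.1803858 ,  0.06821211]), 'tvec': array([  -1.29009295,  578.76241395, 1132.52747966])}
scene {'intrinsics': array([[418.53064448,   0.        , 254.86342623],
       [  0.        , 418.53064448, 197.21998897],
       [  0.        ,   0.        ,   1.        ]]), 'dist_coeffs': array([0.03461866, 0.        , 0.        , 0.        , 0.        ]), 'rvec': array([ 1.85591176,  1.15093719, -0.65223847]), 'tvec': array([-242.54499968, -220.97472054, 1492.21007007])}
```

View pics/top0.png

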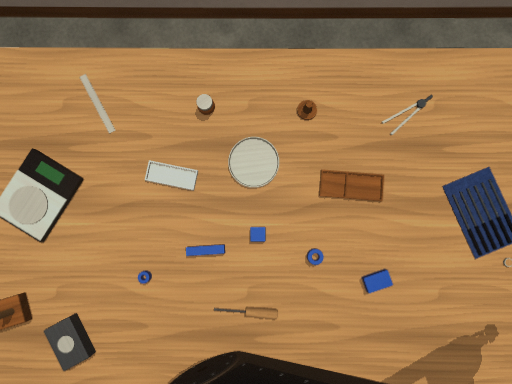

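View pics/scene0.png

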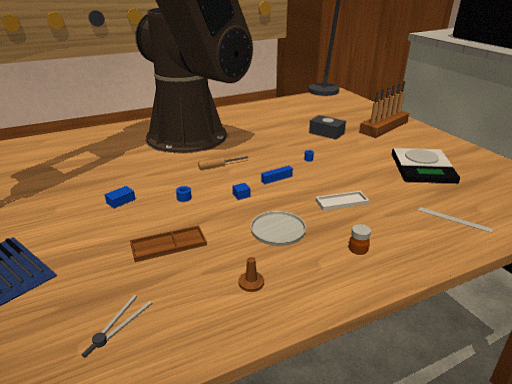

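The top view shows all the pieces: slab (377,281), block (258,234), bar (205,250), wide tube (315,257) and narrow tube (145,277). The trays are at (351,186), (171,176) and (254,162), and the tray's long bay is on the right. Next I'll fit silhouettes.

```bash
cat > h.py <<'E'
import numpy as np, cv2, rig
from rig import *
from scipy.optimize import minimize
from scipy.spatial.transform import Rotation as R
DIM={'long_slab':(40,64,28),'short_slab':(36,38,28),'bar':(22,96,28),'wide_tube':(40,0,28),'narrow_tube':(30,0,28),
 'bay_tray':(68,160,12),'trough':(52,128,12),'dish':(132,0,12)}
def proj(P,c='top'):
    k=get_calibration(c)
    return cv2.projectPoints(np.float64(P),k['rvec'],k['tvec'],k['intrinsics'],k['dist_coeffs'])[0][:,0]
def unproj(p,z,c='top'):
    k=get_calibration(c);n=cv2.undistortPoints(np.float64([[p]]),k['intrinsics'],k['dist_coeffs'])[0,0]
    Rm=cv2.Rodrigues(k['rvec'])[0];d=Rm.T@np.r_[n,1];o=-Rm.T@k['tvec'].ravel();return (o+d*(z-o[2])/d[2])[:2]
def fit(mask,name,z0=0,c='top'):
    w,l,h=DIM[name];S=8
    if l: base=np.array([(x,y) for x in(-w/2,w/2) for y in(-l/2,l/2)])
    else: a=np.linspace(0,6.283,40);base=w/2*np.c_[np.cos(a),np.sin(a)]
    m=mask.astype(np.uint8);ys,xs=np.nonzero(m)
    x0,y0=xs.min()-8,ys.min()-8;x1,y1=xs.max()+9,ys.max()+9
    M=cv2.resize(m[y0:y1,x0:x1]*255,None,fx=S,fy=S,interpolation=cv2.INTER_LINEAR)>127
    def f(p):
        t=p[2] if l else 0;A=np.array([[np.cos(t),-np.sin(t)],[np.sin(t),np.cos(t)]])
        b=base@A.T+p[:2];P=np.r_[np.c_[b,b[:,0]*0+z0],np.c_[b,b[:,0]*0+z0+h]]
        q=(proj(P,c)-[x0,y0]+.5)*S
        I=np.zeros(M.shape,np.uint8);cv2.fillConvexPoly(I,cv2.convexHull(np.int32(q*16)),1,shift=4)
        I=I>0;return 1-(I&M).sum()/(I|M).sum()
    c0=unproj((xs.mean(),ys.mean()),z0+h*.7,c);best=None
    for t in (np.arange(0,np.pi,.4) if l else [0]):
        r=minimize(f,[*c0,t],method='Nelder-Mead',options=dict(initial_simplex=[[*c0,t],[c0[0]+6,c0[1],t],[c0[0],c0[1]+6,t],[*c0,t+.3]],maxiter=150))
        if best is None or r.fun<best.fun: best=r
    return best.x.round(3),1-best.fun
def blue(im):
    b,g,r=[im[...,i].astype(int) for i in range(3)]
    return (b>90)&(b>1.6*r)&(b>1.4*g)
def pieces(c='top'):
    m=blue(get_image(c)).astype(np.uint8);n,L,st,ce=cv2.connectedComponentsWithStats(m)
    return [(L==i,ce[i],st[i,4]) for i in range(1,n) if 40<st[i,4]<1500]
E
python3 - <<'E'
from h import *
print([x for x in dir(rig) if not x.startswith('_')], getattr(rig,'tcp_to_tips',None))
near={'long_slab':(377,281),'short_slab':(258,234),'bar':(205,250),'wide_tube':(315,257),'narrow_tube':(145,277)}
P=pieces()
for n,q in near.items():
    m,ce,a=min(P,key=lambda p:np.hypot(*(p[1]-q)));print(n,ce.round(),a,*fit(m,n))
for n in('bay_tray','trough','dish'):
    for o in outline_of('top',n)[:1]: print(n,o['conf'],o['bbox'],*fit(o['region'],n))
for n in('jar','ring_stand'):
    for o in spot_point('top',n)[:1]: print(n,o['conf'],unproj(o['position'],0))
E
```

```text
['MotionError', 'boxes_of', 'get_calibration', 'get_image', 'outline_of', 'read_state', 'sign_off', 'spot_point', 'tcp_to_tips'] 22.0
long_slab [377. 281.] 417 [ 3.46799e+02 -2.98828e+02  2.78000e-01] 0.8086861579522019
short_slab [257. 234.] 199 [4.63394e+02 1.72500e+00 5.00000e-03] 0.8832071145695825
bar [205. 250.] 320 [4.21824e+02 1.32898e+02 8.60000e-02] 0.8497008973080757Traceback (most recent call last):
  File "<stdin>", line 6, in <module>
  File "h.py", line 28, in fit
    r=minimize(f,[*c0,t],method='Nelder-Mead',options=dict(initial_simplex=[[*c0,t],[c0[0]+6,c0[1],t],[c0[0],c0[1]+6,t],[*c0,t+.3]],maxiter=150))
    res = _minimize_neldermead(fun, x0, args, callback, bounds=bounds,
                               **options)
    fxr = func(xr)
    fx = function(np.copy(x), *(wrapper_args + args))
  File "h.py", line 23, in f
    q=(proj(P,c)-[x0,y0]+.5)*S
       ~~~~^^^^^
  File "h.py", line 8, in proj
    k=get_calibration(c)
ValueError: time passes only in moves, steps and waits
```

```bash
sed -i 's/^DIM=/import functools\nget_calibration=functools.cache(rig.get_calibration)\nDIM=/; s/(b>90)&(b>1.6\*r)&(b>1.4\*g)/(b>45)\&(b>1.3*r)\&(b>1.2*g)/' h.py
cat > m.py <<'E'
from h import *
import sys
near={'long_slab':(377,281),'short_slab':(258,234),'bar':(205,250),'wide_tube':(315,257),'narrow_tube':(145,277)}
P=pieces()
for n,q in near.items():
    m,ce,a=min(P,key=lambda p:np.hypot(*(p[1]-q)))
    cs,_=cv2.findContours(m.astype(np.uint8),0,2);mm=m.astype(np.uint8);cv2.drawContours(mm,cs,-1,1,-1)
    print(n,ce.round(),a,*fit(mm,n))
for n in('bay_tray','trough','dish'):
    for o in outline_of('top',n)[:1]: print(n,o['conf'],o['bbox'],*fit(o['region'],n))
for n in('jar','ring_stand'):
    for o in spot_point('top',n)[:1]: print(n,o['conf'],unproj(o['position'],0))
print(proj([[347,-299,0],[347,-299,28]]),read_state()['t'])
E
python3 m.py
```

```text
long_slab [377. 281.] 450 [ 3.47158e+02 -2.98375e+02  2.98000e-01] 0.8724681625227411
short_slab [257. 234.] 222 [4.62248e+02 2.05400e+00 3.00000e-03] 0.9640021899808376
bar [205. 250.] 345 [4.21760e+02 1.32683e+02 6.90000e-02] 0.9122407583723144
wide_tube [315. 256.] 155 [ 4.07044e+02 -1.42974e+02 -2.32000e-01] 0.8585927856261144
narrow_tube [144. 277.] 112 [3.54869e+02 2.84533e+02 2.90000e-02] 0.8003875968992248
bay_tray 0.94 [319.4, 169.5, 383.7, 202.0] [ 587.887 -237.881    3.064] 0.9663233714538447
trough 0.58 [146.8, 161.0, 200.8, 188.2] [612.475 223.867   2.938] 0.9674607615065226
dish 0.95 [230.2, 137.2, 277.0, 186.1] [ 6.47866e+02  1.34520e+01 -1.17000e-01] 0.9769257252342604
jar 0.86 [793.22628066 135.4969032 ]
ring_stand 0.81 [ 785.43949576 -125.44575006]
[[375.54654097 279.83727985]
 [378.42490554 281.36547211]] 0.45
```

```bash
cat > plan.py <<'E'
from h import *
def plan(wps,ref=None):
    """wps: (x,y,z,yaw of tool y). prints x y z spin fractions per leg, from measured pose (or ref)"""
    s=read_state();x=R.from_quat(s['tool_rot']).as_matrix()
    p=s['ee_pos'];yaw=np.arctan2(x[1,1],x[0,1])
    print('now',p.round(1),round(yaw,3),'tilt',x[2,:2].round(4),'t',round(s['t'],2))
    if ref is not None: p,yaw=np.array(ref[:3],float),ref[3]
    for w in wps:
        d=np.array(w[:3])-p;ty=np.array([np.cos(yaw),np.sin(yaw),0]);tx=np.array([-ty[1],ty[0],0])
        # tool z down: x = y x z
        n=np.array([d@tx,d@ty,-d[2]])/150;sp=-(w[3]-yaw)/np.pi
        print(w,'->',n.round(3),round(sp,4),'rows>=',round(max(np.linalg.norm(d)/62.5,abs(w[3]-yaw)/np.radians(10.7)),1))
        p,yaw=np.array(w[:3],float),w[3]
E
python3 -c "
from plan import *
plan([(347,-298.4,80,.298),(347,-298.4,34,.298),(347,-298.4,80,.298),(466,-284,90,.11),(585.4,-269.8,90,-.078),(585.4,-269.8,39,-.078)])"
```

```text
now [ 287.9 -582.8  224.7] -1.112 tilt [-0. -0.] t 0.45
(347, -298.4, 80, 0.298) -> [ 1.193 -1.525  0.965] -0.4488 rows>= 7.5
(347, -298.4, 34, 0.298) -> [0.    0.    0.307] -0.0 rows>= 0.7
(347, -298.4, 80, 0.298) -> [ 0.     0.    -0.307] -0.0 rows>= 0.7
(466, -284, 90, 0.11) -> [-0.141  0.787 -0.067] 0.0598 rows>= 1.9
(585.4, -269.8, 90, -0.078) -> [ 0.007  0.802 -0.   ] 0.0598 rows>= 1.9
(585.4, -269.8, 39, -0.078) -> [0.   0.   0.34] -0.0 rows>= 0.8
```

Request:
{"fn": "play_rows", "kwargs": {"motion": "0.6 -0.76 0.5 -0.22; 0.6 -0.76 0.5 -0.22; 0.6 -0.76 0.5 -0.22; 0.6 -0.76 0.5 -0.22", "hand": 100, "squeeze": 40}}

```text
t: 0.95
ee_pos: [317.8, -437.4, 148.6]
tool_rot: [0.837, 0.547, 0.0, -0.002]
ft_force: [0.4, -0.0, 0.2]
grip_width: 1.002
gripper_force: 0.0
```

```bash
python3 -c "
from plan import *
plan([(347,-298.4,80,.298)])"
```

```text
now [ 317.8 -437.4  148.6] -0.414 tilt [ 0.002  -0.0028] t 0.95
(347, -298.4, 80, 0.298) -> [ 0.927 -0.195  0.457] -0.2265 rows>= 3.8
```

Request:
{"fn": "play_rows", "kwargs": {"motion": "0.927 -0.195 0.457 -0.2265; 0.927 -0.195 0.457 -0.2265; 0.927 -0.195 0.457 -0.2265; 0.927 -0.195 0.457 -0.2265; 0.927 -0.195 0.457 -0.2265; 0.927 -0.195 0.457 -0.2265"}}

```text
t: 1.7
ee_pos: [348.4, -302.3, 81.5]
tool_rot: [0.599, 0.801, -0.0, 0.0]
ft_force: [-0.5, 0.5, -0.3]
grip_width: 0.998
gripper_force: 0.0
```

```bash
python3 -c "
from plan import *
plan([(347,-298.4,34,.298)])
cv2.imwrite('pics/a.png',cv2.resize(get_image('top')[200:340,270:490],None,fx=3.6,fy=3.6)); cv2.imwrite('pics/b.png',cv2.resize(get_image('scene')[120:270,60:260],None,fx=4,fy=4))"
```

```text
now [ 348.4 -302.3   81.5] 0.287 tilt [-0.0007  0.0003] t 1.7
(347, -298.4, 34, 0.298) -> [ 0.028 -0.002  0.317] -0.0036 rows>= 0.8
```

View pics/b.png

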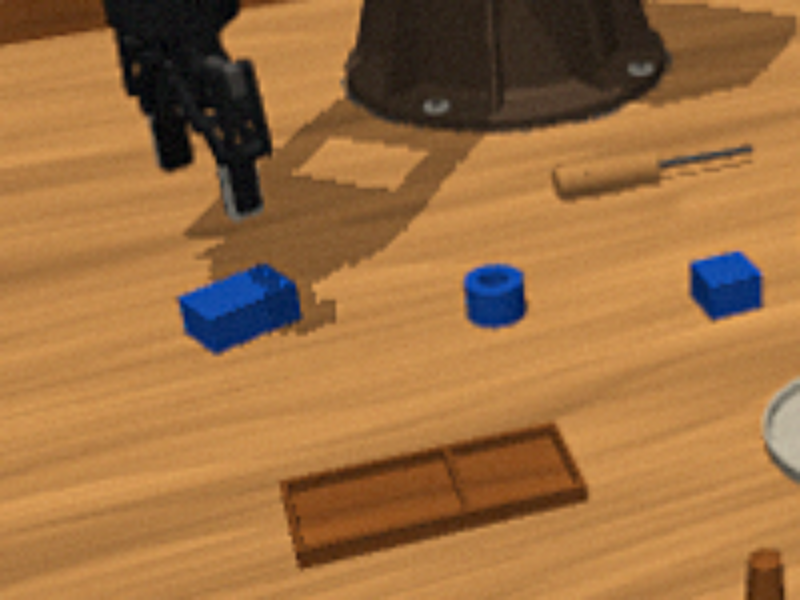

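The fingers are above the slab at crop position (200,190) and straddle it, with the slab at (240,305). Descending to grip.

Request:
{"fn": "play_rows", "kwargs": {"motion": "0.028 0 0.17 -0.0036; 0.028 0 0.27 -0.0036; 0.028 0 0.317 -0.0036; 0.028 0 0.317 -0.0036; 0.028 0 0.317 -0.0036"}}

```text
t: 2.42
ee_pos: [347.2, -298.2, 34.2]
tool_rot: [0.593, 0.805, -0.0, 0.0]
ft_force: [1.9, -0.3, -0.1]
grip_width: 0.996
gripper_force: 0.0
```

Request:
{"fn": "play_rows", "kwargs": {"motion": "0 0 0 0; 0 0 0 0; 0 0 0 0; 0 0 0 0; 0 0 0 0", "hand": 0}}

```text
t: 3.05
ee_pos: [347.0, -297.8, 33.7]
tool_rot: [0.593, 0.805, 0.0, -0.0]
ft_force: [0.3, 0.2, 0.7]
grip_width: -0.002
gripper_force: 0.0
```

Request:
{"fn": "play_rows", "kwargs": {"motion": "0 0 0 0; 0 0 0 0; 0 0 0 0"}}

```text
t: 3.42
ee_pos: [347.0, -297.8, 33.7]
tool_rot: [0.593, 0.805, 0.0, -0.0]
ft_force: [-0.3, 0.8, -1.0]
grip_width: -0.001
gripper_force: 0.0
```

```bash
python3 -c "
from plan import *
plan([(347,-298.4,34,.298)])
a=cv2.resize(get_image('top')[210:340,290:470],None,fx=3,fy=3); b=cv2.resize(get_image('scene')[130:230,80:200],None,fx=3.9,fy=3.9)
b=b[:390,:258*1];cv2.imwrite('pics/c.png',np.hstack([a,b]))"
```

```text
now [ 347.  -297.8   33.7] 0.302 tilt [ 0.0001 -0.    ] t 3.42
(347, -298.4, 34, 0.298) -> [-0.004 -0.001 -0.002] 0.0013 rows>= 0.0
```

View pics/c.png

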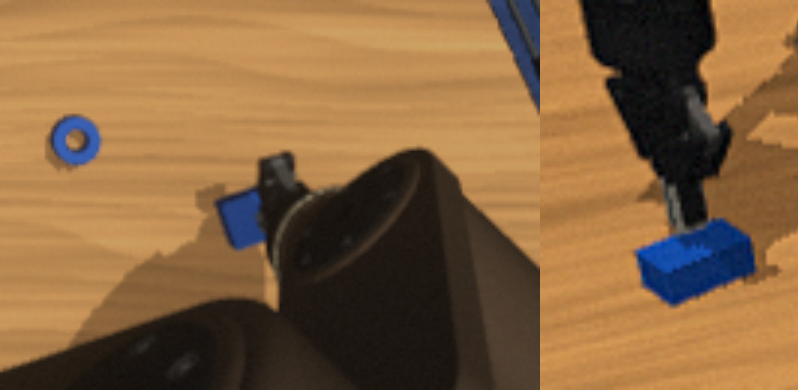

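The gripper is shut with nothing in it. I'll check where the tips should appear against the slab.

```bash
python3 -c "
from plan import *
s=read_state();p=s['ee_pos']
im=get_image('scene')
L=(blue(im)*1).astype(np.uint8);n,l,st,ce=cv2.connectedComponentsWithStats(L)
i=min(range(1,n),key=lambda i:np.hypot(*(ce[i]-proj([[347,-298,14]],'scene')[0])) if st[i,4]>50 else 999)
print(ce[i],st[i],fit(l==i,'long_slab',c='scene'))
x0,y0,f=80,140,8
v=cv2.resize(im[y0:y0+75,x0:x0+100],None,fx=f,fy=f)
def dot(P,c):
    for q in proj(P,'scene'): cv2.circle(v,tuple(int(a) for a in (q-[x0,y0]+.5)*f),4,c,-1)
dot([p],(0,255,0));dot([p-[0,0,22]],(0,0,255));dot([p-[0,0,9]],(0,255,255))
t=.298;A=np.array([[np.cos(t),-np.sin(t)],[np.sin(t),np.cos(t)]])
b=np.array([(x,y) for x in(-20,20) for y in(-32,32)])@A.T+[347.1,-298.4]
dot(np.c_[b,b[:,0]*0+28],(255,255,255));dot(np.c_[b,b[:,0]*0],(255,0,255))
cv2.imwrite('pics/d.png',v)"
```

```text
[119.58920188 196.55164319] [105 186  30  22 426] (array([ 3.50847e+02, -2.98981e+02,  2.25000e-01]), np.float64(0.8970209392958584))
```

View pics/d.png

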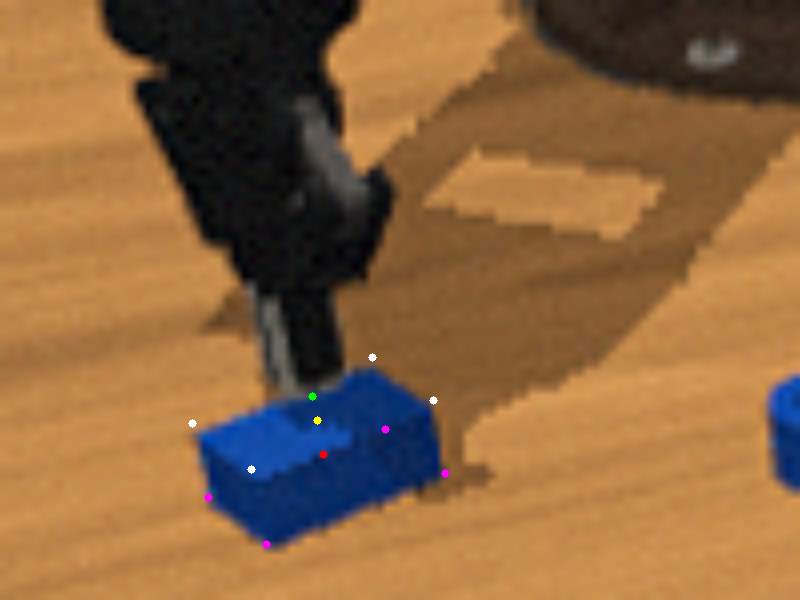

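Request:
{"fn": "play_rows", "kwargs": {"motion": "0 0 -0.15 0; 0 0 -0.3 0; 0 0 -0.3 0; 0 0 -0.3 0"}}

```text
t: 4.08
ee_pos: [346.9, -297.7, 78.4]
tool_rot: [0.593, 0.805, 0.0, -0.0]
ft_force: [0.2, -0.8, 0.4]
grip_width: 0.001
gripper_force: 0.0
```

```bash
python3 -c "
from plan import *
s=read_state();p=s['ee_pos'];print(p,s['grip_width'],s['ft_force'])
im=get_image('scene')
x0,y0,f=80,140,8
v=cv2.resize(im[y0:y0+75,x0:x0+100],None,fx=f,fy=f)
def dot(P,c):
    for q in proj(P,'scene'): cv2.circle(v,tuple(int(a) for a in (q-[x0,y0]+.5)*f),4,c,-1)
dot([p],(0,255,0));dot([p-[0,0,22]],(0,0,255));dot([p-[0,0,9]],(0,255,255))
t=.298;A=np.array([[np.cos(t),-np.sin(t)],[np.sin(t),np.cos(t)]])
b=np.array([(x,y) for x in(-20,20) for y in(-32,32)])@A.T+[347.1,-298.4]
dot(np.c_[b,b[:,0]*0+28],(255,255,255));dot(np.c_[b,b[:,0]*0],(255,0,255))
cv2.imwrite('pics/e.png',v)"
```

```text
[ 346.87750094 -297.6835384    78.35795016] 0.0006863058606308549 [ 0.23094208 -0.78776513  0.41067081]
```

View pics/e.png

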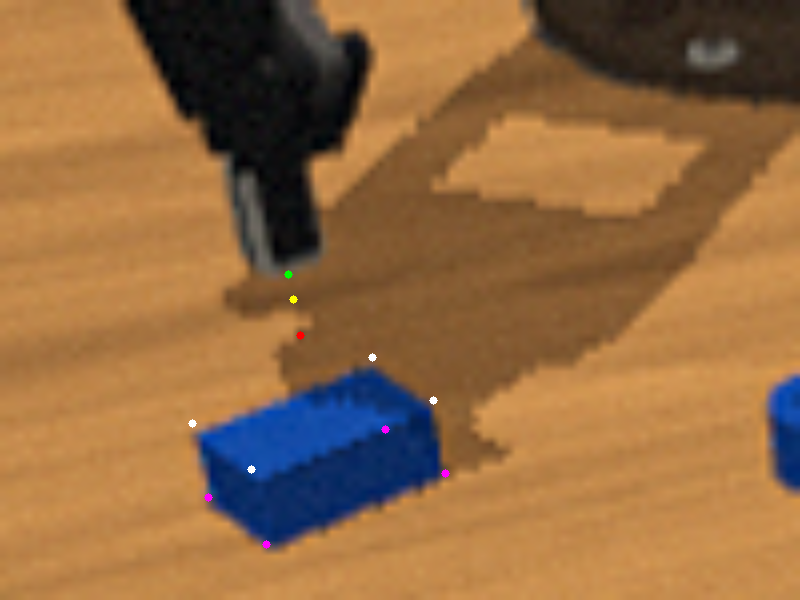

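The tips appear at about TCP height, not 22 mm ahead of it, which explains the miss over the slab. I'll go lower.

Request:
{"fn": "play_rows", "kwargs": {"motion": "0 0 0 0; 0 0 0.1 0; 0 0 0.15 0; 0 0 0.2 0; 0 0 0.33 0; 0 0 0.43 0; 0 0 0.483 0; 0 0 0.483 0", "hand": 100}}

```text
t: 5.12
ee_pos: [346.7, -297.5, 5.8]
tool_rot: [0.593, 0.805, 0.0, -0.001]
ft_force: [-0.3, -0.0, -0.1]
grip_width: 1.001
gripper_force: 0.0
```

Request:
{"fn": "play_rows", "kwargs": {"motion": "0 0 0 0; 0 0 0 0; 0 0 0 0; 0 0 0 0; 0 0 0 0", "hand": 0}}

```text
t: 5.75
ee_pos: [347.2, -298.0, 6.8]
tool_rot: [0.593, 0.805, -0.0, 0.0]
ft_force: [-0.8, 0.4, 8.6]
grip_width: 0.463
gripper_force: 39.0
```

```bash
python3 -c "
from plan import *
s=read_state();p=s['ee_pos'];print(p,s['grip_width'],s['gripper_force'],s['ft_force'])
im=get_image('scene')
x0,y0,f=80,140,8
v=cv2.resize(im[y0:y0+75,x0:x0+100],None,fx=f,fy=f)
for z,c in ((0,(0,255,0)),(22,(0,0,255))):
    for q in proj([p-[0,0,z]],'scene'): cv2.circle(v,tuple(int(a) for a in (q-[x0,y0]+.5)*f),4,c,-1)
cv2.imwrite('pics/f.png',v)"
```

```text
[ 347.20977357 -298.04033982    6.79555944] 0.4628972889485645 39.008089900016785 [-0.8244706   0.35605271  8.58459882]
```

View pics/f.png

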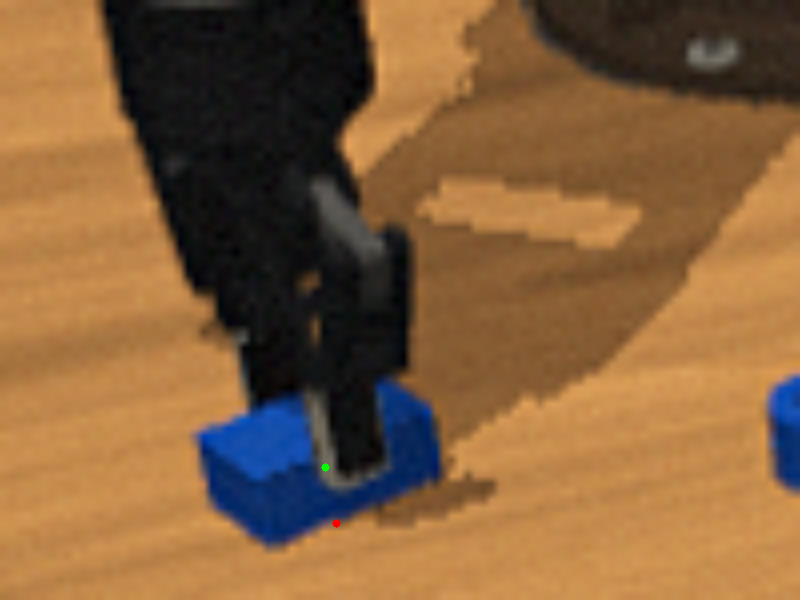

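The slab is held at 39.4 mm opening, with the tips about 14 mm above its underside at crop position (355,475). That clears the 12 mm rim once it is placed.

```bash
python3 -c "
from plan import *
plan([(346.8,-297.8,60,.302),(466,-284,60,.11),(585.4,-269.8,60,-.078),(585.4,-269.8,11.5,-.078),(585.4,-269.8,65,-.078)],(346.8,-297.8,6,.302))"
```

```text
now [ 347.2 -298.1    6.8] 0.302 tilt [-0.0008  0.0004] t 5.8
(346.8, -297.8, 60, 0.302) -> [ 0.    0.   -0.36] -0.0 rows>= 0.9
(466, -284, 60, 0.11) -> [-0.149  0.786 -0.   ] 0.0611 rows>= 1.9
(585.4, -269.8, 60, -0.078) -> [ 0.007  0.802 -0.   ] 0.0598 rows>= 1.9
(585.4, -269.8, 11.5, -0.078) -> [0.    0.    0.323] -0.0 rows>= 0.8
(585.4, -269.8, 65, -0.078) -> [ 0.     0.    -0.357] -0.0 rows>= 0.9
```

Request:
{"fn": "play_rows", "kwargs": {"motion": "0 0 -0.18 0; 0 0 -0.36 0; -0.05 0.26 -0.36 0.02; -0.1 0.52 -0.36 0.04; -0.149 0.786 -0.36 0.061"}}

```text
t: 6.42
ee_pos: [467.5, -283.9, 60.7]
tool_rot: [0.668, 0.744, 0.0, 0.0]
ft_force: [0.1, -1.2, -0.3]
grip_width: 0.459
gripper_force: 41.7
```

Request:
{"fn": "play_rows", "kwargs": {"motion": "0.003 0.3 0 0.02; 0.005 0.6 0 0.04; 0.007 0.802 0 0.06; 0.007 0.802 0 0.06; 0.007 0.802 0 0.06"}}

```text
t: 7.05
ee_pos: [584.7, -269.5, 60.1]
tool_rot: [0.734, 0.679, -0.0, -0.001]
ft_force: [0.0, 0.5, -0.7]
grip_width: 0.456
gripper_force: 41.6
```

```bash
python3 -c "
from plan import *
plan([(585.4,-269.8,11.5,-.078)]);print(read_state()['grip_width'])"
```

```text
now [ 584.7 -269.5   60.1] -0.077 tilt [ 0.0004 -0.001 ] t 7.05
(585.4, -269.8, 11.5, -0.078) -> [-0.001  0.005  0.324] 0.0003 rows>= 0.8
0.456376768308457
```

Request:
{"fn": "play_rows", "kwargs": {"motion": "0 0.005 0.15 0; 0 0.005 0.26 0; 0 0.005 0.3 0; 0 0.005 0.322 0; 0 0.005 0.322 0; 0 0.005 0.322 0"}}

```text
t: 7.8
ee_pos: [586.7, -270.0, 12.4]
tool_rot: [0.734, 0.679, 0.0, 0.0]
ft_force: [-0.8, 0.1, -0.8]
grip_width: 0.461
gripper_force: 41.6
```

Request:
{"fn": "play_rows", "kwargs": {"motion": "0 0 0 0; 0 0 0 0; 0 0 0 0; 0 0 0 0", "hand": 100}}

```text
t: 8.3
ee_pos: [586.4, -269.8, 12.0]
tool_rot: [0.734, 0.679, 0.0, 0.0]
ft_force: [0.5, -0.2, 0.0]
grip_width: 1.001
gripper_force: 0.0
```

Request:
{"fn": "play_rows", "kwargs": {"motion": "0 0 -0.2 0; 0 0 -0.36 0; 0 0 -0.36 0"}}

```text
t: 8.68
ee_pos: [587.6, -270.4, 67.7]
tool_rot: [0.734, 0.679, 0.001, 0.001]
ft_force: [-0.4, 0.0, 0.5]
grip_width: 1.004
gripper_force: 0.0
```

```bash
python3 -c "
from plan import *
r=(585,-269.8,65,-.078)
plan([(524,-134,65,-.037),(462.2,2,60,.003),(462.2,2,7,.003),(462.2,2,60,.003),(527,-95,60,-.037),(591.5,-192,60,-.078),(591.5,-192,11.5,-.078)],r)
cv2.imwrite('pics/g.png',cv2.resize(get_image('scene')[180:270,90:220],None,fx=5,fy=5))"
```

```text
now [ 587.6 -270.4   67.7] -0.078 tilt [-0.0012  0.0029] t 8.68
(524, -134, 65, -0.037) -> [ 0.871 -0.476 -0.   ] -0.0131 rows>= 2.4
(462.2, 2, 60, 0.003) -> [ 0.891 -0.445  0.033] -0.0127 rows>= 2.4
(462.2, 2, 7, 0.003) -> [0.    0.    0.353] -0.0 rows>= 0.8
(462.2, 2, 60, 0.003) -> [ 0.     0.    -0.353] -0.0 rows>= 0.8
(527, -95, 60, -0.037) -> [-0.648  0.43  -0.   ] 0.0127 rows>= 1.9
(591.5, -192, 60, -0.078) -> [-0.63   0.454 -0.   ] 0.0131 rows>= 1.9
(591.5, -192, 11.5, -0.078) -> [0.    0.    0.323] -0.0 rows>= 0.8
```

View pics/g.png

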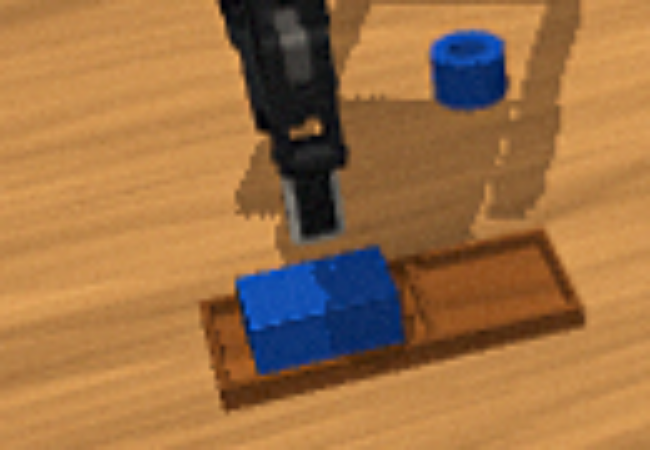

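The slab is flat in the long bay at (320,305), clear of the cross wall. Next is the short block.

Request:
{"fn": "play_rows", "kwargs": {"motion": "0.35 -0.19 0 -0.005; 0.7 -0.38 0 -0.01; 0.871 -0.476 0 -0.013; 0.871 -0.476 0 -0.013"}}

```text
t: 9.22
ee_pos: [523.7, -132.0, 65.1]
tool_rot: [0.719, 0.695, -0.001, -0.001]
ft_force: [0.5, -0.8, -0.3]
grip_width: 1.0
gripper_force: 0.0
```

Request:
{"fn": "play_rows", "kwargs": {"motion": "0.35 -0.18 0 -0.005; 0.7 -0.36 0 -0.01; 0.891 -0.445 0.033 -0.0127; 0.891 -0.445 0.033 -0.0127; 0.891 -0.445 0.033 -0.0127; 0.891 -0.445 0.033 -0.0127"}}

```text
t: 9.98
ee_pos: [464.5, 1.1, 60.9]
tool_rot: [0.707, 0.708, 0.0, 0.0]
ft_force: [-0.1, 0.3, 0.2]
grip_width: 0.998
gripper_force: 0.0
```

```bash
python3 -c "
from plan import *
plan([(462.2,2,7,.003)])
P=pieces()
m,ce,a=min(P,key=lambda p:np.hypot(*(p[1]-proj([[585,-270,18]])[0])));print(ce,a,fit(m,'long_slab',4))"
```

```text
now [464.5   1.1  60.9] 0.001 tilt [-0.0001  0.0005] t 9.97
(462.2, 2, 7, 0.003) -> [ 0.006 -0.015  0.359] -0.0005 rows>= 0.9
[365.02745995 184.86270023] 437 (array([ 586.837, -270.336,    3.114]), np.float64(0.9266471058949053))
```

Request:
{"fn": "play_rows", "kwargs": {"motion": "0.006 -0.015 0.17 0; 0.006 -0.015 0.3 0; 0.006 -0.015 0.359 0; 0.006 -0.015 0.359 0; 0.006 -0.015 0.359 0"}}

```text
t: 10.65
ee_pos: [461.9, 2.8, 7.6]
tool_rot: [0.706, 0.708, 0.0, 0.0]
ft_force: [0.2, -0.4, 0.3]
grip_width: 1.001
gripper_force: 0.0
```

Request:
{"fn": "play_rows", "kwargs": {"motion": "0 0 0 0; 0 0 0 0; 0 0 0 0; 0 0 0 0; 0 0 0 0", "hand": 0}}

```text
t: 11.28
ee_pos: [461.6, 2.9, 7.5]
tool_rot: [0.706, 0.708, 0.0, 0.0]
ft_force: [-1.2, 0.1, 9.3]
grip_width: 0.41
gripper_force: 39.1
```

Request:
{"fn": "play_rows", "kwargs": {"motion": "0 0 -0.18 0; 0 0 -0.353 0; -0.21 0.14 -0.353 0.004; -0.42 0.28 -0.353 0.008; -0.648 0.43 -0.353 0.0127; -0.648 0.43 -0.353 0.0127"}}

```text
t: 12.02
ee_pos: [528.0, -96.2, 60.3]
tool_rot: [0.721, 0.693, 0.001, 0.001]
ft_force: [0.6, 0.8, -0.4]
grip_width: 0.411
gripper_force: 41.1
```

Request:
{"fn": "play_rows", "kwargs": {"motion": "-0.3 0.2 0 0.006; -0.5 0.38 0 0.01; -0.63 0.454 0 0.0131; -0.63 0.454 0 0.0131; -0.63 0.454 0 0.0131; -0.63 0.454 0 0.0131"}}

```text
t: 12.78
ee_pos: [590.0, -190.0, 60.1]
tool_rot: [0.734, 0.679, -0.0, -0.0]
ft_force: [-0.2, 1.0, -0.6]
grip_width: 0.41
gripper_force: 41.1
```

```bash
python3 -c "
from plan import *
plan([(591.5,-192,11.5,-.078)])"
```

```text
now [ 590.  -190.    60.1] -0.077 tilt [ 0.0003 -0.0008] t 12.78
(591.5, -192, 11.5, -0.078) -> [-0.013  0.011  0.324] 0.0002 rows>= 0.8
```

Request:
{"fn": "play_rows", "kwargs": {"motion": "-0.013 0.011 0.15 0; -0.013 0.011 0.26 0; -0.013 0.011 0.3 0; -0.013 0.011 0.321 0; -0.013 0.011 0.321 0; -0.013 0.011 0.321 0"}}

```text
t: 13.52
ee_pos: [592.5, -193.3, 12.4]
tool_rot: [0.734, 0.679, 0.0, 0.0]
ft_force: [-0.1, -0.0, -0.3]
grip_width: 0.41
gripper_force: 41.1
```

Request:
{"fn": "play_rows", "kwargs": {"motion": "0 0 0 0; 0 0 0 0; 0 0 0 0; 0 0 0 0", "hand": 100}}

```text
t: 14.02
ee_pos: [592.2, -193.2, 12.0]
tool_rot: [0.734, 0.679, 0.0, 0.0]
ft_force: [-0.2, -0.3, -0.5]
grip_width: 1.0
gripper_force: 0.0
```

Request:
{"fn": "play_rows", "kwargs": {"motion": "0 0 -0.2 0; 0 0 -0.36 0; 0 0 -0.36 0"}}

```text
t: 14.4
ee_pos: [593.4, -193.6, 67.7]
tool_rot: [0.734, 0.679, 0.001, 0.001]
ft_force: [0.2, 0.2, 0.2]
grip_width: 0.999
gripper_force: 0.0
```

```bash
python3 -c "
from plan import *
plan([(535,-84,65,-.03),(478,25,65,.02),(421.8,132.7,60,.069),(421.8,132.7,10,.069),(421.8,132.7,60,.069),(517,178,60,-.066),(612.5,223.9,60,-.204)])
cv2.imwrite('pics/i.png',cv2.resize(get_image('scene')[180:270,90:220],None,fx=5,fy=5))"
```

```text
now [ 593.4 -193.6   67.7] -0.078 tilt [-0.0009  0.003 ] t 14.4
(535, -84, 65, -0.03) -> [ 0.698 -0.445  0.018] -0.0154 rows>= 2.0
(478, 25, 65, 0.02) -> [ 0.715 -0.402 -0.   ] -0.0159 rows>= 2.0
(421.8, 132.7, 60, 0.069) -> [ 0.725 -0.36   0.033] -0.0156 rows>= 1.9
(421.8, 132.7, 10, 0.069) -> [0.    0.    0.333] -0.0 rows>= 0.8
(421.8, 132.7, 60, 0.069) -> [ 0.     0.    -0.333] -0.0 rows>= 0.8
(517, 178, 60, -0.066) -> [ 0.258  0.654 -0.   ] 0.043 rows>= 1.7
(612.5, 223.9, 60, -0.204) -> [ 0.347  0.615 -0.   ] 0.0439 rows>= 1.7
```

View pics/i.png

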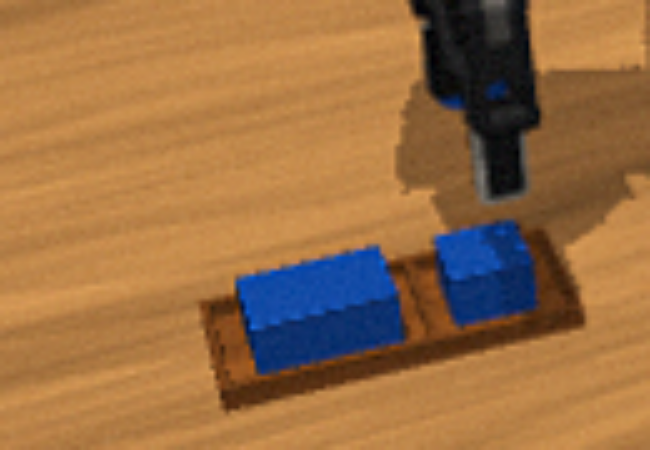

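The slab and the block at (485,275) both sit flat in their bays. Next is the bar.

Request:
{"fn": "play_rows", "kwargs": {"motion": "0.35 -0.22 0.01 -0.008; 0.698 -0.445 0.018 -0.0154; 0.698 -0.445 0.018 -0.0154"}}

```text
t: 14.82
ee_pos: [530.2, -80.3, 62.1]
tool_rot: [0.717, 0.698, -0.001, -0.002]
ft_force: [-0.2, 0.4, 1.0]
grip_width: 1.002
gripper_force: 0.0
```

Request:
{"fn": "play_rows", "kwargs": {"motion": "0.36 -0.2 0 -0.008; 0.715 -0.402 0 -0.016; 0.715 -0.402 0 -0.016"}}

```text
t: 15.2
ee_pos: [474.2, 27.9, 62.5]
tool_rot: [0.699, 0.716, -0.001, -0.001]
ft_force: [1.4, -1.8, -0.4]
grip_width: 1.004
gripper_force: 0.0
```

Request:
{"fn": "play_rows", "kwargs": {"motion": "0.36 -0.18 0 -0.008; 0.6 -0.3 0.02 -0.0156; 0.725 -0.36 0.033 -0.0156; 0.725 -0.36 0.033 -0.0156; 0.725 -0.36 0.033 -0.0156; 0.725 -0.36 0.033 -0.0156"}}

```text
t: 15.95
ee_pos: [421.4, 132.3, 58.2]
tool_rot: [0.683, 0.731, 0.0, 0.0]
ft_force: [-0.5, 0.0, 0.8]
grip_width: 1.001
gripper_force: 0.0
```

```bash
python3 -c "
from plan import *
plan([(421.8,132.7,9,.069)])"
```

```text
now [421.4 132.3  58.2] 0.068 tilt [0.     0.0003] t 15.95
(421.8, 132.7, 9, 0.069) -> [0.002 0.003 0.328] -0.0004 rows>= 0.8
```

Request:
{"fn": "play_rows", "kwargs": {"motion": "0 0 0.17 0; 0 0 0.28 0; 0 0 0.328 0; 0 0 0.328 0; 0 0 0.328 0"}}

```text
t: 16.58
ee_pos: [421.0, 133.0, 9.6]
tool_rot: [0.682, 0.731, 0.0, 0.0]
ft_force: [-0.1, 1.0, -0.4]
grip_width: 0.996
gripper_force: 0.0
```

Request:
{"fn": "play_rows", "kwargs": {"motion": "0 0 0 0; 0 0 0 0; 0 0 0 0; 0 0 0 0; 0 0 0 0; 0 0 0 0", "hand": 0}}

```text
t: 17.32
ee_pos: [420.7, 133.1, 9.3]
tool_rot: [0.682, 0.731, 0.0, 0.0]
ft_force: [-1.0, 0.9, 9.6]
grip_width: 0.245
gripper_force: 39.0
```

Request:
{"fn": "play_rows", "kwargs": {"motion": "0 0 -0.18 0; 0 0 -0.333 0; 0.09 0.22 -0.333 0.014; 0.17 0.44 -0.333 0.028; 0.258 0.654 -0.333 0.043; 0.258 0.654 -0.333 0.043"}}

```text
t: 18.08
ee_pos: [518.1, 179.5, 59.1]
tool_rot: [0.73, 0.683, 0.001, 0.0]
ft_force: [-0.7, -0.7, -0.5]
grip_width: 0.246
gripper_force: 40.1
```

Request:
{"fn": "play_rows", "kwargs": {"motion": "0.15 0.27 0 0.02; 0.28 0.5 0 0.035; 0.347 0.615 0 0.0439; 0.347 0.615 0 0.0439; 0.347 0.615 0 0.0439; 0.347 0.615 0 0.0439"}}

```text
t: 18.82
ee_pos: [610.2, 223.8, 59.0]
tool_rot: [0.775, 0.632, -0.0, -0.0]
ft_force: [0.1, -0.2, 0.6]
grip_width: 0.244
gripper_force: 40.1
```

```bash
python3 -c "
from plan import *
plan([(612.5,223.9,14,-.204)])
cv2.imwrite('pics/j.png',cv2.resize(get_image('scene')[140:240,260:400],None,fx=5,fy=5))"
```

```text
now [610.2 223.8  59. ] -0.203 tilt [-0.0005 -0.0009] t 18.82
(612.5, 223.9, 14, -0.204) -> [0.004 0.015 0.3  ] 0.0002 rows>= 0.7
```

View pics/j.png

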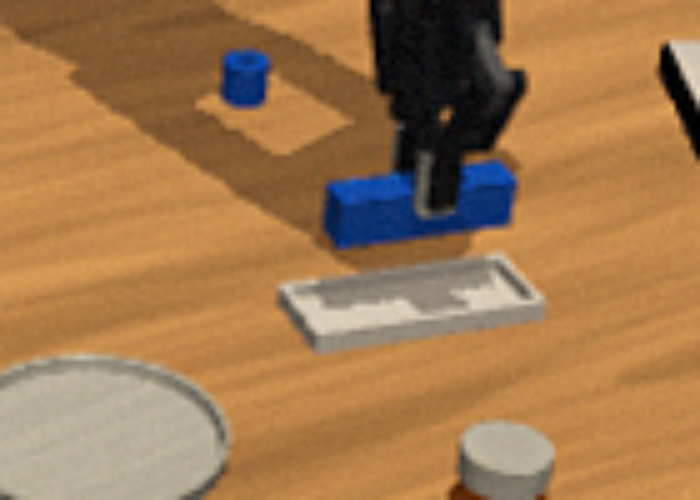

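The bar is held level above the trough, with the tips mid-height at (435,213), so the rim will clear. Lowering it.

Request:
{"fn": "play_rows", "kwargs": {"motion": "0.004 0.012 0.15 0; 0.004 0.012 0.24 0; 0.004 0.012 0.28 0; 0.004 0.012 0.3 0; 0.004 0.012 0.3 0; 0.004 0.012 0.3 0"}}

```text
t: 19.62
ee_pos: [613.4, 224.7, 14.4]
tool_rot: [0.775, 0.632, 0.0, 0.0]
ft_force: [0.6, -0.2, -1.6]
grip_width: 0.246
gripper_force: 40.1
```

Request:
{"fn": "play_rows", "kwargs": {"motion": "0 0 0 0; 0 0 0 0; 0 0 0 0; 0 0 0 0; 0 0 0 0", "hand": 100}}

```text
t: 20.25
ee_pos: [613.2, 224.6, 14.1]
tool_rot: [0.775, 0.632, 0.0, 0.0]
ft_force: [-0.0, -0.0, -0.2]
grip_width: 1.001
gripper_force: 0.0
```

Request:
{"fn": "play_rows", "kwargs": {"motion": "0 0 -0.2 0; 0 0 -0.34 0; 0 0 -0.34 0; 0 0 -0.34 0"}}

```text
t: 20.75
ee_pos: [612.8, 224.5, 64.5]
tool_rot: [0.775, 0.632, -0.0, -0.0]
ft_force: [0.4, 1.1, -0.7]
grip_width: 1.0
gripper_force: 0.0
```

```bash
python3 -c "
from plan import *
plan([(544,101,65,-.136),(475,-21,65,-.068),(407,-143,60,0),(407,-143,7,0),(407,-143,60,0),(527,-76,60,0),(647.9,-9,60,0)])
cv2.imwrite('pics/k.png',cv2.resize(get_image('scene')[140:240,260:400],None,fx=5,fy=5))"
```

```text
now [612.8 224.5  64.5] -0.204 tilt [-0.0003 -0.0005] t 20.75
(544, 101, 65, -0.136) -> [-0.899 -0.283 -0.003] -0.0216 rows>= 2.3
(475, -21, 65, -0.068) -> [-0.868 -0.345 -0.   ] -0.0216 rows>= 2.2
(407, -143, 60, 0) -> [-0.842 -0.397  0.033] -0.0216 rows>= 2.2
(407, -143, 7, 0) -> [0.    0.    0.353] 0.0 rows>= 0.8
(407, -143, 60, 0) -> [ 0.     0.    -0.353] 0.0 rows>= 0.8
(527, -76, 60, 0) -> [ 0.447  0.8   -0.   ] 0.0 rows>= 2.2
(647.9, -9, 60, 0) -> [ 0.447  0.806 -0.   ] 0.0 rows>= 2.2
```

View pics/k.png

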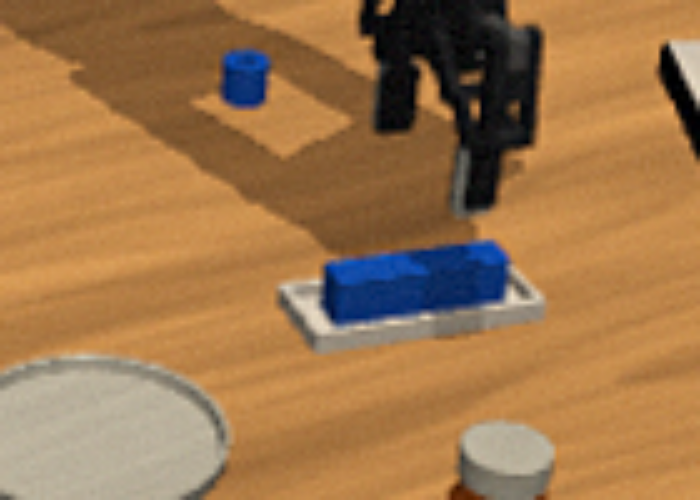

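The bar is flat in the trough at (415,280). Next is the wide tube.

Request:
{"fn": "play_rows", "kwargs": {"motion": "-0.37 -0.12 0 -0.009; -0.74 -0.23 0 -0.018; -0.899 -0.283 0 -0.0216"}}

```text
t: 21.18
ee_pos: [541.8, 99.0, 64.1]
tool_rot: [0.754, 0.657, -0.001, -0.001]
ft_force: [0.9, -0.1, 1.0]
grip_width: 1.0
gripper_force: 0.0
```

Request:
{"fn": "play_rows", "kwargs": {"motion": "-0.36 -0.14 0 -0.009; -0.72 -0.29 0 -0.018; -0.868 -0.345 0 -0.0216"}}

```text
t: 21.55
ee_pos: [472.8, -22.7, 64.3]
tool_rot: [0.731, 0.682, -0.001, -0.001]
ft_force: [0.9, -0.4, 0.3]
grip_width: 1.002
gripper_force: 0.0
```

Request:
{"fn": "play_rows", "kwargs": {"motion": "-0.36 -0.17 0 -0.009; -0.68 -0.32 0.02 -0.018; -0.842 -0.397 0.033 -0.0216; -0.842 -0.397 0.033 -0.0216; -0.842 -0.397 0.033 -0.0216; -0.842 -0.397 0.033 -0.0216"}}

```text
t: 22.3
ee_pos: [407.8, -142.2, 60.0]
tool_rot: [0.707, 0.707, -0.0, -0.0]
ft_force: [0.2, 0.1, 0.8]
grip_width: 0.995
gripper_force: 0.0
```

```bash
python3 -c "
from plan import *
plan([(407,-143,7,0)])"
```

```text
now [ 407.8 -142.2   60. ] 0.001 tilt [ 0.0001 -0.0001] t 22.3
(407, -143, 7, 0) -> [-0.006 -0.005  0.353] 0.0003 rows>= 0.8
```

Request:
{"fn": "play_rows", "kwargs": {"motion": "-0.006 -0.005 0.17 0; -0.006 -0.005 0.3 0; -0.006 -0.005 0.353 0; -0.006 -0.005 0.353 0; -0.006 -0.005 0.353 0"}}

```text
t: 22.92
ee_pos: [407.1, -143.7, 7.6]
tool_rot: [0.707, 0.707, 0.0, 0.0]
ft_force: [0.5, -0.1, -0.9]
grip_width: 0.999
gripper_force: 0.0
```

Request:
{"fn": "play_rows", "kwargs": {"motion": "0 0 0 0; 0 0 0 0; 0 0 0 0; 0 0 0 0; 0 0 0 0", "hand": 0}}

```text
t: 23.55
ee_pos: [406.8, -143.8, 7.7]
tool_rot: [0.707, 0.707, 0.0, 0.0]
ft_force: [-2.0, -0.9, 16.2]
grip_width: 0.45
gripper_force: 38.2
```

Request:
{"fn": "play_rows", "kwargs": {"motion": "0 0 -0.18 0; 0 0 -0.353 0; 0.15 0.27 -0.353 0; 0.3 0.54 -0.353 0; 0.447 0.8 -0.353 0"}}

```text
t: 24.18
ee_pos: [528.0, -75.9, 60.4]
tool_rot: [0.707, 0.707, 0.0, 0.0]
ft_force: [-0.1, -0.4, 0.7]
grip_width: 0.448
gripper_force: 40.5
```

Request:
{"fn": "play_rows", "kwargs": {"motion": "0.17 0.3 0 0; 0.33 0.6 0 0; 0.447 0.806 0 0; 0.447 0.806 0 0; 0.447 0.806 0 0; 0.447 0.806 0 0"}}

```text
t: 24.92
ee_pos: [646.5, -10.2, 60.0]
tool_rot: [0.707, 0.707, -0.0, -0.0]
ft_force: [1.2, -0.7, 0.4]
grip_width: 0.457
gripper_force: 40.5
```

```bash
python3 -c "
from plan import *
plan([(647.9,-9,12,0)])"
```

```text
now [646.5 -10.2  60. ] -0.001 tilt [ 0.     -0.0009] t 24.93
(647.9, -9, 12, 0) -> [0.008 0.009 0.32 ] -0.0003 rows>= 0.8
```

Request:
{"fn": "play_rows", "kwargs": {"motion": "0.008 0.009 0.15 0; 0.008 0.009 0.25 0; 0.008 0.009 0.3 0; 0.008 0.009 0.32 0; 0.008 0.009 0.32 0; 0.008 0.009 0.32 0"}}

```text
t: 25.68
ee_pos: [649.2, -8.5, 12.5]
tool_rot: [0.707, 0.707, 0.0, 0.0]
ft_force: [0.7, -0.5, 0.1]
grip_width: 0.453
gripper_force: 40.5
```

Request:
{"fn": "play_rows", "kwargs": {"motion": "0 0 0 0; 0 0 0 0; 0 0 0 0; 0 0 0 0", "hand": 100}}

```text
t: 26.18
ee_pos: [649.0, -8.5, 12.1]
tool_rot: [0.707, 0.707, 0.0, 0.0]
ft_force: [0.4, 0.3, -0.2]
grip_width: 1.0
gripper_force: 0.0
```

Request:
{"fn": "play_rows", "kwargs": {"motion": "0 0 -0.2 0; 0 0 -0.34 0; 0 0 -0.34 0; 0 0 -0.34 0"}}

```text
t: 26.68
ee_pos: [648.6, -8.5, 62.6]
tool_rot: [0.707, 0.707, -0.0, -0.0]
ft_force: [1.5, -0.4, 0.3]
grip_width: 0.999
gripper_force: 0.0
```

```bash
python3 -c "
from plan import *
plan([(550,89,60,0),(452,187,60,0),(354.9,284.5,60,0),(354.9,284.5,8,0),(354.9,284.5,60,0),(452,200,60,0),(550,118,60,0),(647.9,36.5,60,0)])"
```

```text
now [648.6  -8.5  62.6] -0.0 tilt [ 0.     -0.0006] t 26.68
(550, 89, 60, 0) -> [ 0.65  -0.657  0.017] -0.0001 rows>= 2.2
(452, 187, 60, 0) -> [ 0.653 -0.653 -0.   ] 0.0 rows>= 2.2
(354.9, 284.5, 60, 0) -> [ 0.65  -0.647 -0.   ] 0.0 rows>= 2.2
(354.9, 284.5, 8, 0) -> [0.    0.    0.347] 0.0 rows>= 0.8
(354.9, 284.5, 60, 0) -> [ 0.     0.    -0.347] 0.0 rows>= 0.8
(452, 200, 60, 0) -> [-0.563  0.647 -0.   ] 0.0 rows>= 2.1
(550, 118, 60, 0) -> [-0.547  0.653 -0.   ] 0.0 rows>= 2.0
(647.9, 36.5, 60, 0) -> [-0.543  0.653 -0.   ] 0.0 rows>= 2.0
```

Request:
{"fn": "play_rows", "kwargs": {"motion": "0.27 -0.27 0.01 0; 0.53 -0.54 0.017 0; 0.65 -0.657 0.017 0"}}

```text
t: 27.05
ee_pos: [547.3, 90.4, 59.5]
tool_rot: [0.707, 0.707, -0.001, -0.001]
ft_force: [0.1, -0.4, -0.2]
grip_width: 1.0
gripper_force: 0.0
```

Request:
{"fn": "play_rows", "kwargs": {"motion": "0.27 -0.27 0 0; 0.53 -0.53 0 0; 0.653 -0.653 0 0"}}

```text
t: 27.42
ee_pos: [450.4, 188.2, 60.0]
tool_rot: [0.707, 0.708, -0.001, -0.0]
ft_force: [0.6, -0.4, -0.1]
grip_width: 0.999
gripper_force: 0.0
```

Request:
{"fn": "play_rows", "kwargs": {"motion": "0.25 -0.25 0 0; 0.5 -0.5 0 0; 0.65 -0.647 0 0; 0.65 -0.647 0 0; 0.65 -0.647 0 0; 0.65 -0.647 0 0"}}

```text
t: 28.18
ee_pos: [356.2, 284.0, 60.4]
tool_rot: [0.708, 0.707, 0.0, 0.0]
ft_force: [-0.7, 0.4, 0.8]
grip_width: 1.001
gripper_force: 0.0
```

```bash
python3 -c "
from plan import *
plan([(354.9,284.5,8,0)])
P=pieces()
m,ce,a=min(P,key=lambda p:np.hypot(*(p[1]-proj([[648,-9,18]])[0])));print(ce,a,fit(m,'wide_tube',4))"
```

```text
now [356.2 284.   60.4] -0.001 tilt [-0.      0.0001] t 28.18
(354.9, 284.5, 8, 0) -> [ 0.003 -0.009  0.349] -0.0004 rows>= 0.8
[261.13414634 159.90243902] 164 (array([ 6.49619e+02, -7.61700e+00,  1.17000e-01]), np.float64(0.7553521228285158))
```

Request:
{"fn": "play_rows", "kwargs": {"motion": "0.003 -0.009 0.17 0; 0.003 -0.009 0.3 0; 0.003 -0.009 0.349 0; 0.003 -0.009 0.349 0; 0.003 -0.009 0.349 0"}}

```text
t: 28.85
ee_pos: [354.5, 285.1, 8.7]
tool_rot: [0.707, 0.707, 0.0, 0.0]
ft_force: [0.7, 0.9, -0.6]
grip_width: 0.999
gripper_force: 0.0
```

Request:
{"fn": "play_rows", "kwargs": {"motion": "0 0 0 0; 0 0 0 0; 0 0 0 0; 0 0 0 0; 0 0 0 0; 0 0 0 0", "hand": 0}}

```text
t: 29.6
ee_pos: [354.2, 285.1, 8.6]
tool_rot: [0.707, 0.707, 0.0, 0.0]
ft_force: [-1.9, -1.2, 11.1]
grip_width: 0.334
gripper_force: 38.6
```

Request:
{"fn": "play_rows", "kwargs": {"motion": "0 0 -0.18 0; 0 0 -0.347 0; -0.2 0.22 -0.347 0; -0.4 0.44 -0.347 0; -0.563 0.647 -0.347 0"}}

```text
t: 30.22
ee_pos: [452.1, 199.5, 60.4]
tool_rot: [0.707, 0.707, 0.0, 0.0]
ft_force: [-0.5, 0.6, -0.0]
grip_width: 0.324
gripper_force: 39.8
```

Request:
{"fn": "play_rows", "kwargs": {"motion": "-0.2 0.22 0 0; -0.4 0.44 0 0; -0.547 0.653 0 0"}}

```text
t: 30.6
ee_pos: [549.9, 117.0, 60.2]
tool_rot: [0.707, 0.707, -0.0, -0.0]
ft_force: [-0.2, -0.0, -0.1]
grip_width: 0.321
gripper_force: 39.8
```

Request:
{"fn": "play_rows", "kwargs": {"motion": "-0.2 0.22 0 0; -0.4 0.44 0 0; -0.543 0.653 0 0; -0.543 0.653 0 0; -0.543 0.653 0 0; -0.543 0.653 0 0"}}

```text
t: 31.35
ee_pos: [646.0, 37.6, 60.2]
tool_rot: [0.707, 0.707, -0.0, -0.0]
ft_force: [0.2, 0.8, -0.2]
grip_width: 0.329
gripper_force: 39.8
```

```bash
python3 -c "
from plan import *
plan([(647.9,37,13,0)])
cv2.imwrite('pics/l.png',cv2.resize(get_image('scene')[150:250,220:340],None,fx=5,fy=5))"
```

```text
now [646.   37.6  60.2] 0.001 tilt [ 0.0001 -0.0009] t 31.35
(647.9, 37, 13, 0) -> [-0.004  0.013  0.314] 0.0002 rows>= 0.8
```

View pics/l.png

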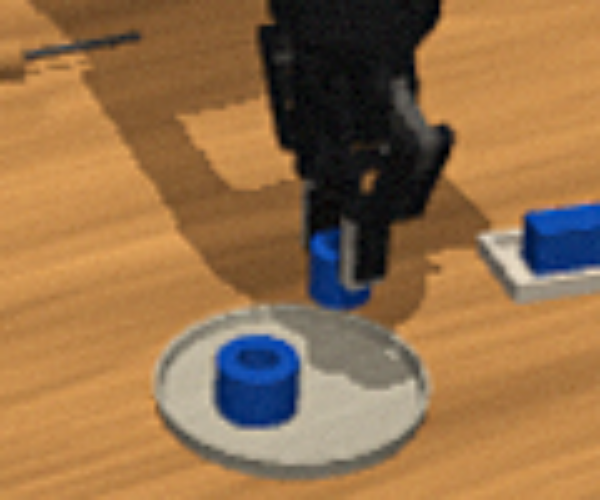

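The wide tube stands upright in the dish at (257,380), and the narrow one is held above it. I'll lower it and release with limited opening.

Request:
{"fn": "play_rows", "kwargs": {"motion": "-0.004 0.01 0.15 0; -0.004 0.01 0.25 0; -0.004 0.01 0.295 0; -0.004 0.01 0.314 0; -0.004 0.01 0.314 0; -0.004 0.01 0.314 0"}}

```text
t: 32.15
ee_pos: [648.8, 36.4, 13.6]
tool_rot: [0.707, 0.707, 0.0, 0.0]
ft_force: [-0.2, -0.3, 0.1]
grip_width: 0.325
gripper_force: 39.8
```

Request:
{"fn": "play_rows", "kwargs": {"motion": "0 0 0 0; 0 0 0 0; 0 0 0 0; 0 0 0 0", "hand": 58}}

```text
t: 32.65
ee_pos: [648.5, 36.4, 13.2]
tool_rot: [0.707, 0.707, 0.0, 0.0]
ft_force: [0.9, -1.3, 0.3]
grip_width: 0.58
gripper_force: 0.0
```

Request:
{"fn": "play_rows", "kwargs": {"motion": "0 0 -0.12 0; 0 0 -0.35 0; 0 0 -0.6 0; 0 0 -0.8 0; 0 0 -0.8 0"}}

```text
t: 33.28
ee_pos: [650.3, 36.4, 137.0]
tool_rot: [0.707, 0.707, 0.002, 0.002]
ft_force: [0.7, 0.3, -1.1]
grip_width: 0.577
gripper_force: 0.0
```

Request:
{"fn": "play_rows", "kwargs": {"motion": "0 -0.35 0 0; 0 -0.7 0 0; 0 -1 0 0; 0 -1 0 0; 0 -1 0 0; 0 -1 0 0"}}

```text
t: 34.02
ee_pos: [499.7, 36.4, 133.2]
tool_rot: [0.707, 0.707, 0.0, 0.0]
ft_force: [0.2, -0.8, -0.2]
grip_width: 0.576
gripper_force: 0.0
```

```bash
python3 -c "
from plan import *
im=get_image('scene')
for c in ('top','scene'):
  for n in('jar','ring_stand'):
    o=spot_point(c,n)[:1];print(c,n,o and unproj(o[0]['position'],0,c))
cv2.imwrite('pics/n.png',cv2.resize(im[150:300,100:390],None,fx=2.75,fy=2.75));cv2.imwrite('pics/o.png',get_image('top'))"
```

```text
top jar [791.62647031 139.1353736 ]
top ring_stand [ 779.36640561 -124.38845607]
scene jar [792.01593166 145.06660834]
scene ring_stand [ 784.48097002 -129.72415294]
```

View pics/n.png

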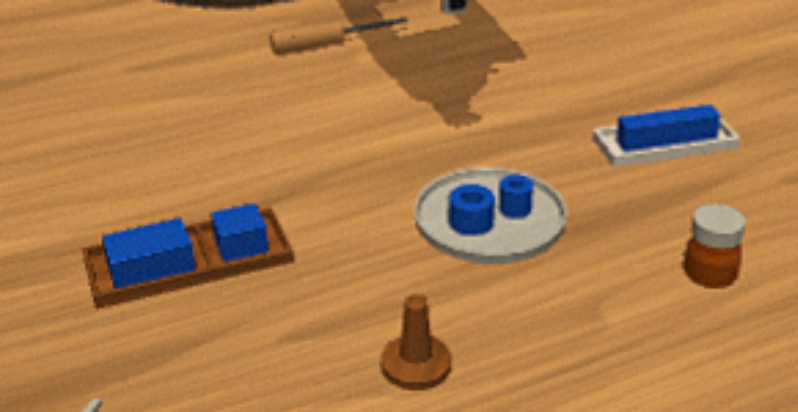

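All five pieces are in their own trays, upright and flat. The jar and cone are undisturbed and the arm is clear.

```bash
python3 -c "
from rig import *
print(sign_off())"
```

```text
the job is handed in; nothing more can be done
None
```

I placed all five wax pieces in their trays in the order asked, flat or upright. The jar and ring cone stayed where they stood, and I handed the job in at about 34 s; no verdict was returned. The first try at gripping the slab missed because the fingertips sat higher than stated, so I lowered the grip height.

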